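# Try the casting frame's corner with the square

### The arm

A 6-joint arm with a two-finger parallel gripper is mounted at the origin on the work surface. World frame = base frame: x ahead of the robot, y to its left, z up, the work surface at z = 0. Lengths are in m, angles in rad, forces in N, time in s.
With the tool pointing down it reaches from about 0.25 to 0.775 m from the base axis. Payload 4 kg.
Tool frame: the origin (TCP) lies midway between the tips of the shut fingers; the grasp point (between the pads) lies 19 mm behind it (robot.tcp_to_grasp is the z of the grasp point in the tool frame, in m); z points along the fingers, y is the line along which they close (so a half turn about z gives the same grasp; the last joint's range is limited). The gripper opens to 94 mm and grips with 3 to 60 N. Pads are 16 mm wide; open, the fingers measure 119 mm over their backs; the gripper's body (75 mm by 177 mm) begins 78 mm behind the grasp point.
Start: joints at [-1.415, 0.087, 1.371, -0, 1.684, -0.103], TCP at [0.141, -0.532, 0.206] pointing down, gripper open.
Joint ranges: [-3.1, 3.1], [-0.76, 2.03], [0.27, 2.55], [-1.08, 4.22], [0.17, 2.65], [-2.57, 2.57]. Speed limits (rad/s): [2.79, 2.79, 3.14, 3.14, 3.14, 3.14].

### API

Orientations are given as [roll, pitch, yaw] about the fixed x, y, z axes, in that order (R = Rz(yaw) Ry(pitch) Rx(roll)).
In Python, from bench import robot gives the robot as it stands. The module is installed in compiled form; this text tells all that it offers.
- The arm moves only by the tool move_arm, never from a script. Its argument "motion" is one flat list of numbers, 7 for each row, row after row: the turn, a rotation vector about the tool's x, y, z in units of 45 degrees (1.0 is 45 degrees), then the shift along the tool's x, y, z in units of 100 mm (1.0 is 100 mm), then the opening, from 0 (shut) to 1 (fully open). A call has 1 to 12 rows; each row shifts and turns the commanded pose from where the row before left it, along the tool's axes as they then stand; what a row does not reach is not made up. A row lasts 1/12 s, in which the tool goes at most 41.7 mm and 7.16 degrees, less where a joint would pass 70% of its speed; a pose out of reach is approached as far as the arm can. A call with a number of a shift or a turn outside -1 to 1 is refused whole. A call with a gripper value outside its range is refused whole. The fingers move at their own pace and stop on an object; the grip force is fixed at half the most. Time passes only in rows, so rows that do not move let the fingers close. It gives the time, the measured TCP pose, the force, the opening and the grip force at its end, in the units of the state.
- robot.get_obs(): the state, without advancing time (a new reading comes with each control period).
- robot.snapshot(name): name is "scene" or "top" or "wrist"; returns the picture (384x512x3 uint8, red, green, blue); there is no depth.
- robot.get_calibration(name): a dict with "fx", "fy", "cx", "cy" (pixels), "R" (3x3) and "t" (3): a world point X has camera coordinates R X + t. Camera axes: x right, y down, z forward; pixel columns grow to the right and rows downward; lengths in m; the calibration is good to about 2 mm. A picture is of the moment at which its call begins: read the wrist's pose just before it. get_calibration takes no time and is no camera call; for the wrist camera it gives the pose at the moment of the call.
- robot.close_job(): hands the job in; it is judged then, once.
The state is a dict: "time": time; "joint_positions": joint angles; "qvel": joint speeds; "joint_torque": joint torques, N m; "tool_pos": TCP position; "ee_rot": TCP orientation; "wrist_force": force on the tool from outside, world axes, zero at the start; "wrist_torque": the same for the moment, N m; "width": finger opening in m; "finger_force": force on a finger pad.
Only numpy, scipy, OpenCV 4.12 (cv2) and the standard library are available. Lean on these libraries where they do the work, as an engineer would, in place of code of your own. Each camera call takes 0.05 s, during which the arm holds its last target. There are 200 camera calls.

### The job

The corner of the two battens on the white casting board has to be tried with the square, but a mug is standing in it: hang the mug right way up by its handle on the hook of the stand and let go of it. Then take the square by its grip, lay it flat on the board and press its heel into the corner until the stock lies flush along the side batten and the blade flush against the far batten, and finish still holding it there, pressed against both battens. Leave the other things on the table and on the board where they are.

Things in the scene. Friction and masses are not known exactly. Their poses are not given: they have to be found in the camera images.
- board: white casting board, fixed, 300 x 300 x 18 mm, origin under its centre. Two light wooden battens, 28 mm wide and 15 mm high, are screwed on its top: the far batten along its +x edge (inner face at board x = +120 mm) and the side batten along its +y edge (inner face at board y = +120 mm). The inside corner opens to -x and -y
- corner (a point): point on the board's top surface where the inner faces of the two battens meet; axes as the board's
- far_batten: batten along the board's +x edge, 270 mm long (along its y), 28 mm wide, 15 mm high; fixed; origin under its centre; axes as the board's
- side_batten: batten along the board's +y edge, 298 mm long (along its x), 28 mm wide, 15 mm high; fixed; origin under its centre; axes as the board's
- square: loose L-shaped try square lying flat, about 0.24 kg. Origin: underside at the heel (outer corner of the L). Dark wooden stock to x = -130 mm, y 0 to -30 mm, 16 mm high, outer face y = 0. Steel blade x 0 to -30 mm, out to y = -150 mm, 6 to 10 mm above the underside; its outer edge is x = 0, in one plane with the stock's end. Pressed home: origin at point corner, axes parallel to the board's
- square_grip (a point): middle of the square's grip, a wooden block standing on the stock: 70 mm long along x (x -30 to -100 mm), 22 mm wide (y -4 to -26 mm), 16 to 50 mm above the underside. The point is at square (-65, -15, 42) mm, 8 mm below the block's top; axes as the square's
- mug: plain white straight mug, about 0.2 kg, outside diameter 62 mm, 90 mm tall, wall 4 mm, standing on the board in the corner; origin under its centre. Its handle stands out on the +y side to 64 mm from the axis: a bar of 9 mm diameter around an opening 31 to 54 mm from the axis and about 26 to 71 mm above the underside, open through along x
- mug_eye (a point): middle of the opening of the mug's handle, at mug (0, 42, 50) mm
- hook_stand: fixed stand: wooden foot 120 mm across and 14 mm high, post 18 mm thick and 230 mm tall, and one dark steel hook, an 8 mm rod that leaves the post towards the stand's -x, 200 mm above the table (its middle), level for 85 mm, then turned up by 15 mm to its end 100 mm from the post. Origin under the post
- hook_seat (a point): point on the middle line of the hook's rod, 50 mm out from the post's axis, 200 mm above the table; axes as the stand's (the hook points to -x)
- hook_end (a point): end of the turned-up hook, at stand (-100, 0, 215) mm
- relief_tile: grey square relief tile with a flower, 80 x 80 x 10 mm, lying on the open part of the board; a bystander; origin under its centre
- tumbler: clear glass tumbler, 72 mm across its rim, 90 mm tall, no handle; a bystander; origin under its centre
- glaze_jar: black glaze jar with a lid, 68 mm across, 85 mm tall; a bystander; origin under its centre
- modelling_knife: flat wooden modelling knife, 185 mm long, lying beyond the board; a bystander; origin on its underside
- brush: brush, 200 mm long, lying near the robot to its right; a bystander; origin on its underside
- bowl: small blue bowl, 110 mm across, 45 mm tall; a bystander; origin under its centre
Not all that is in view belongs to the job. What is shaped like the mug but turquoise or yellow is not meant. Of the things that look like the square, the larger one is meant.

How it is judged:
On the way:
1. the mug hangs by its handle on the hook, let go (distance between mug_eye and hook_seat below 0.05 m and angle between mug's own z axis and vertical below 1.75 rad and contact force between mug and hook_stand above 0.5 N and height (world z) of mug above 0.06 m and contact force between the arm and mug below 0.1 N), for 0.4 s.
At the end, for the whole second after the job is handed in: The square lies flat on the board, heel within 3 mm of the corner, parallel within 0.02 rad, pressing over 1 N on each batten, still gripped (over 2 N); the mug, untouched by the arm, hangs by its handle on the hook, not upside down (opening within 50 mm of the seat) (all of step 1 and x of square in the frame of board above 0.117 m and y of square in the frame of board above 0.117 m and z of square in the frame of board below 0.022 m and angle between square's own z axis and vertical below 0.04 rad and angle between the x axis of square and the x axis of board, either way round below 0.02 rad and contact force between square and far_batten above 1 N and contact force between square and side_batten above 1 N and contact force between the fingers and square above 2 N); the arm keeps its last pose, push and grip.
It fails at once if another thing (tile, tumbler, jar, knife, brush, bowl) is moved more than 30 mm (distance of any of relief_tile, tumbler, glaze_jar, modelling_knife, brush, bowl from where it was at the start of the episode above 0.03 m).
It also fails if it takes over 72 s, if anything falls off the work surface, if the arm or the gripper's body presses on something with over 40 N, if the wrist force passes 120 N, or if a joint passes its speed limit or range.

## Working session

There is one attempt and no reset: what is moved stays moved. The work goes in short steps, Python scripts to look and compute and a tool call to move; the robot and the scene stay as the last step left them, time stands still between calls to the robot, and variables do not carry over. Pictures are saved under pics/ and viewed, at most 12 in all, crops included, and the job is handed in when it is done.

Besides the shell and the picture viewer there is one more tool, called after "Emit:" as name(argument=value, ...), one argument or row to a line, values as JSON. move_arm: Moves the arm, as the interface text tells. Shifts and turns lie within -1 to 1; 1 stands for 100 mm of shift or 45 degrees of turn. Its arguments: {"type":"object","properties":{"motion":{"type":"array","items":{"type":"number"}}},"required":["motion"]}

```bash
mkdir -p pics
python3 - <<'E'
from bench import robot
import cv2
o=robot.get_obs();print(o)
for n in("scene","top"):
    im=robot.snapshot(n);cv2.imwrite(f"pics/{n}0.png",im[:,:,::-1])
    cv2.imwrite(f"pics/{n}0b.png",cv2.resize(im[:,:,::-1],(800,600),interpolation=cv2.INTER_CUBIC))
    print(robot.get_calibration(n))
E
```

```text
{'time': 0.0, 'joint_positions': array([-1.41506559e+00,  8.79394113e-02,  1.37227072e+00, -2.47901141e-05,
        1.68358195e+00, -1.03109604e-01]), 'qvel': array([-0.00021495,  0.00208269,  0.00076975, -0.00103395, -0.00040685,
       -0.00068564]), 'joint_torque': array([-6.61116937e-04, -3.40183890e+01, -3.02429509e+01,  7.18913041e-02,
        3.29514197e-02, -1.60706936e-04]), 'tool_pos': array([ 0.14067336, -0.53113187,  0.20430435]), 'ee_rot': array([-3.13940237e+00, -2.01872522e-04,  2.58837356e-01]), 'wrist_force': array([0.26755884, 0.23776699, 0.89378851]), 'wrist_torque': array([-0.01522031,  0.02043888,  0.00830213]), 'finger_force': 0.0, 'width': 0.09403846987906167}
{'fx': 486.13201384428675, 'fy': 486.13201384428675, 'cx': 252.18590535881526, 'cy': 189.05368303051827, 'R': array([[ 0.86284676,  0.50537773,  0.00942485],
       [ 0.34230101, -0.57049811, -0.74656676],
       [-0.37192135,  0.64739884, -0.66524375]]), 't': array([-0.46677956, -0.04602474,  1.91192658])}
{'fx': 360.6047421909528, 'fy': 360.6047421909528, 'cx': 254.7891641445501, 'cy': 192.45332520052466, 'R': array([[-0.0084949 , -0.99993662, -0.00738835],
       [-0.98302748,  0.0097049 , -0.18320152],
       [ 0.18326162,  0.00570667, -0.98304762]]), 't': array([0.03903007, 0.552258  , 1.30651572])}
```

View pics/top0b.png

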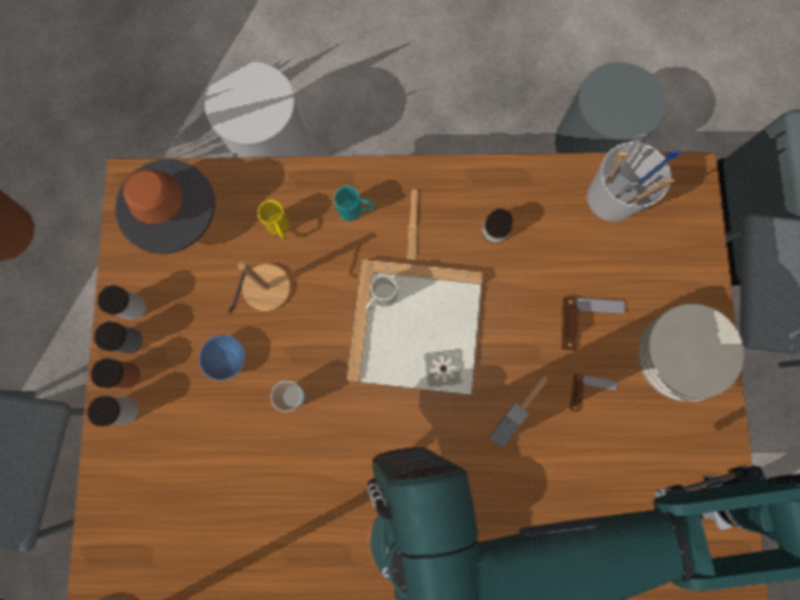

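View pics/scene0b.png

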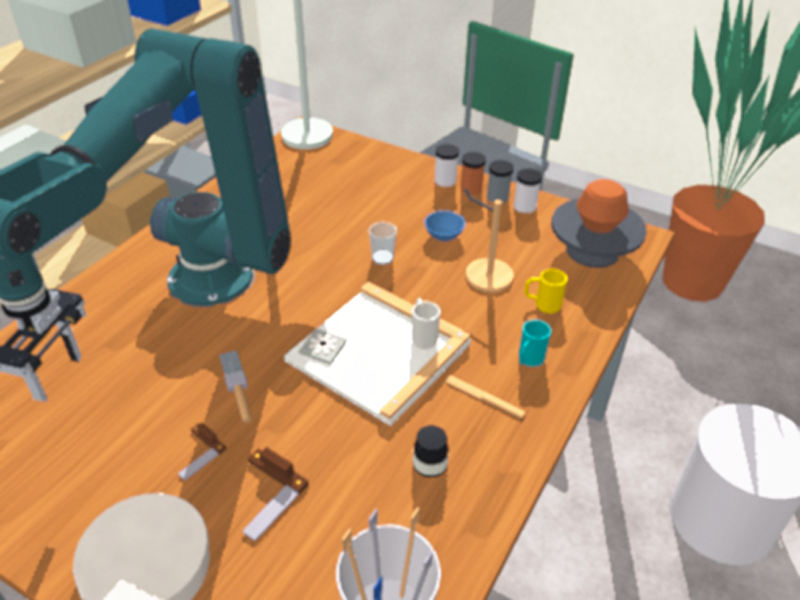

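Top view (800x600 pixels): the white mug stands in the batten corner at (383,288). Look-alikes are turquoise (348,203), yellow (272,217) and the tumbler (287,396). The larger square is at (575,320), the smaller at (585,388). The stand's foot is at (267,288). I choose the white mug and the larger square, and check both in one close crop.

Run:
```python
import cv2,numpy as np
t=cv2.imread("pics/top0.png");s=cv2.imread("pics/scene0.png")
def c(im,x,y,w,h,W,H):return cv2.resize(im[y:y+h,x:x+w],(W,H),interpolation=cv2.INTER_CUBIC)
a=c(t,140,150,200,112,800,448)[:,:]          # 4x
A=np.zeros((600,800,3),np.uint8)
A[:300,:500]=c(t,140,155,125,75,500,300)  #4x from (140,155)
A[:300,500:]=c(t,340,180,75,75,300,300)   #4x from (340,180)
A[300:,:400]=c(s,240,120,100,75,400,300)  #4x from (240,120)
A[300:,400:]=c(s,110,265,100,75,400,300)  #4x
cv2.imwrite("pics/c1.png",A)
```

```text
(no output)
```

View pics/c1.png

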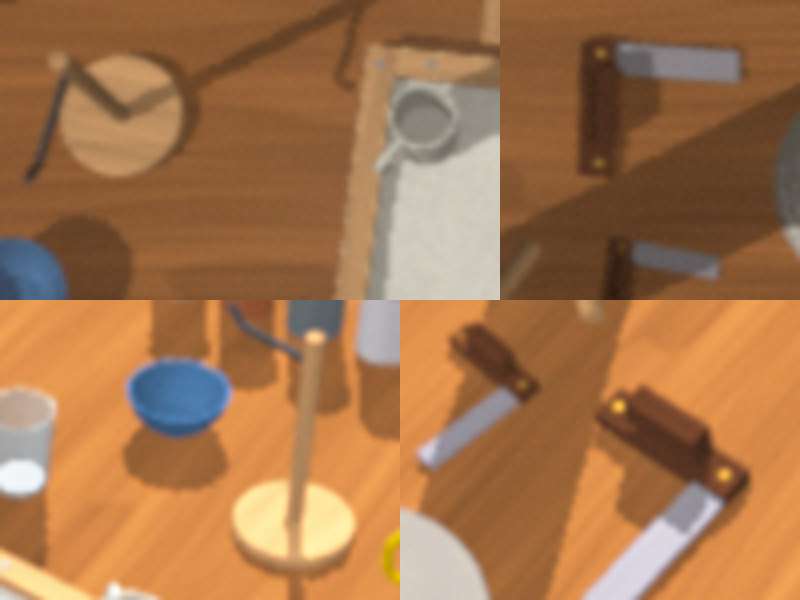

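The crop confirms the white mug in the corner (rim 424,117; handle toward 383,165), the hook pointing to world -x (tip 30,178; post top 59,62) and the larger square with its grip block (heel at 583,40). Next I triangulate these.

```bash
cat > h.py <<'E'
from bench import robot
import numpy as np,cv2
from scipy.spatial.transform import Rotation as Ro
def ray(c,u,v,z):
    R,t=np.array(c["R"]),np.array(c["t"]);d=R.T@[(u-c["cx"])/c["fx"],(v-c["cy"])/c["fy"],1];o=-R.T@t
    return (o+d*(z-o[2])/d[2])
def proj(c,X):
    p=np.array(c["R"])@X+np.array(c["t"]);return np.array([c["fx"]*p[0]/p[2]+c["cx"],c["fy"]*p[1]/p[2]+c["cy"]])
E
python3 - <<'E'
from h import *
c=robot.get_calibration("top")
def T(n,x,y,z,o=(140,155)):print(n,ray(c,(x+.5)/4+o[0]-.5,(y+.5)/4+o[1]-.5,z).round(4))
T("rim",424,117,.108);T("handle",383,165,.09)
T("foot",122,116,.014);T("posttop",59,62,.23);T("hookend",30,178,.215);T("hook@post",66,78,.2)
q=(340-125,180)
for n,x,y,z in[("heel",583,40,.016),("stockTR",616,40,.016),("stockBL",580,174,.016),("stockBR",612,177,.016),("bladeTR",741,49,.01),("bladeBR",739,81,.01),("screw1",600,53,.016),("screw2",599,163,.016)]:T(n,x,y,z,q)
for n,x,y in[("B+x+y",362,260),("B+x-y",483,268),("B-x-y",472,393),("B-x+y",348,380)]:
    print(n,ray(c,(x+.5)*.64-.5,(y+.5)*.64-.5,.033 if n!="B-x-y" else .018).round(4))
T("innercornerTop",390,78,.033)
s=robot.get_calibration("scene")
def S(n,x,y,z):print(n,ray(s,(x+.5)/4+240-.5,(y-300+.5)/4+120-.5,z).round(4))
S("posttop",315,337,.23);S("foot",293,522,.014);S("hookend",230,305,.215)
E
```

```text
rim [0.5739 0.0665 0.108 ]
handle [0.5333 0.1047 0.09  ]
foot [0.5977 0.3636 0.014 ]
posttop [0.5976 0.3642 0.23  ]
hookend [0.5032 0.3884 0.215 ]
hook@post [0.5912 0.3664 0.2   ]
heel [ 0.5662 -0.3736  0.016 ]
stockTR [ 0.5659 -0.4054  0.016 ]
stockBL [ 0.4368 -0.3628  0.016 ]
stockBR [ 0.4337 -0.3929  0.016 ]
bladeTR [ 0.557  -0.5274  0.01  ]
bladeBR [ 0.5257 -0.5229  0.01  ]
screw1 [ 0.5533 -0.3892  0.016 ]
screw2 [ 0.4471 -0.3814  0.016 ]
B+x+y [0.6602 0.1233 0.033 ]
B+x-y [ 0.6367 -0.1753  0.033 ]
B-x-y [ 0.333  -0.1402  0.018 ]
B-x+y [0.3657 0.1557 0.033 ]
innercornerTop [0.6285 0.1015 0.033 ]
posttop [0.6041 0.365  0.23  ]
foot [0.6061 0.3606 0.014 ]
hookend [0.5054 0.3923 0.215 ]
```

Emit:
move_arm(
  motion=[0,0,0,0.12,-0.1,-0.02,1,0,0,0,0.24,-0.2,-0.02,1,0,0,0,0.24,-0.2,-0.02,1,0,0,0,0.24,-0.2,-0.02,1,0,0,0,0.24,-0.2,-0.02,1,0,0,0,0.24,-0.2,-0.02,1,0,0,0,0.24,-0.2,-0.02,1,0,0,0,0.24,-0.2,-0.02,1,0,0,0,0.24,-0.2,-0.02,1,0,0,0,0.24,-0.2,-0.02,1,0,0,0,0.24,-0.2,-0.02,1,0,0,0,0.24,-0.2,-0.02,1],
)

```text
time: 1.1
tool_pos: [0.3491, -0.2362, 0.2296]
ee_rot: [-3.141, -0.0, 0.259]
wrist_force: [0.4, -0.1, 0.1]
width: 0.0941
finger_force: 0.0
```

Emit:
move_arm(
  motion=[0,0,0,0.24,-0.2,-0.02,1,0,0,0,0.24,-0.2,-0.02,1,0,0,0,0.24,-0.2,-0.02,1,0,0,0,0.24,-0.2,-0.02,1,0,0,0,0.24,-0.2,-0.02,1,0,0,0,0.24,-0.2,-0.02,1,0,0,0,0.24,-0.2,-0.02,1,0,0,0,0.24,-0.2,-0.02,1,0,0,0,0.24,-0.2,-0.02,1,0,0,0,0.24,-0.2,-0.02,1,0,0,0,0.24,-0.2,-0.02,1,0,0,0,0.18,-0.1,-0.02,1],
)

```text
time: 2.1
tool_pos: [0.5623, 0.0595, 0.2533]
ee_rot: [-3.14, 0.0, 0.262]
wrist_force: [-0.3, -0.1, -0.0]
width: 0.0935
finger_force: 0.0
```

Emit:
move_arm(
  motion=[0,0,-0.15,0,0,0,1,0,0,-0.15,0,0,0,1,0,0,-0.15,0,0,0,1,0,0,-0.15,0,0,0,1,0,0,-0.15,0,0,0,1,0,0,-0.15,0,0,0,1,0,0,-0.15,0,0,0,1,0,0,-0.15,0,0,0,1,0,0,-0.15,0,0,0,1,0,0,-0.15,0,0,0,1,0,0,-0.15,0,0,0,1,0,0,-0.15,0,0,0,1],
)

```text
time: 3.1
tool_pos: [0.5615, 0.0567, 0.2534]
ee_rot: [-3.141, -0.0, 1.679]
wrist_force: [-0.1, -0.5, 0.4]
width: 0.0938
finger_force: 0.0
```

Emit:
move_arm(
  motion=[0,0,-0.15,0,0,0,1,0,0,-0.15,0,0,0,1,0,0,-0.15,0,0,0,1,0,0,-0.15,0,0,0,1,0,0,-0.15,0,0,0,1,0,0,-0.15,0,0,0,1,0,0,0,0,0,0,1,0,0,0,0,0,0,1],
)

```text
time: 3.77
tool_pos: [0.5618, 0.0565, 0.2534]
ee_rot: [-3.141, -0.001, 2.377]
wrist_force: [0.1, 0.8, -1.1]
width: 0.0939
finger_force: 0.0
```

Run:
```python
from h import *
import json
o=robot.get_obs();c=robot.get_calibration("wrist");im=robot.snapshot("wrist")
print(o["time"],o["tool_pos"],o["ee_rot"],o["joint_positions"])
C=-np.array(c["R"]).T@c["t"];print("cam",C,c["fx"],"fwd",np.array(c["R"])[2],"mugpx",proj(c,[.574,.0665,.108]),"corner",proj(c,[.629,.099,.018]))
json.dump({k:np.array(v).tolist() for k,v in c.items()},open("w1.json","w"))
cv2.imwrite("pics/w1.png",cv2.resize(im[:,:,::-1],(800,600),interpolation=cv2.INTER_CUBIC))
```

```text
3.7667 [0.56178029 0.05645005 0.25340593] [-3.14135953e+00 -5.03070764e-04  2.37693418e+00] [-3.79184496e-04  1.16361594e-01  1.24487287e+00  1.83887830e-04
  1.78088267e+00 -8.06478791e-01]
cam [0.49961118 0.11569901 0.43195867] 333.3334781656035 fwd [ 0.20851584 -0.19998706 -0.95735381] mugpx [271.25680763 185.80485527] corner [315.93391492 180.36622322]
```

View pics/w1.png

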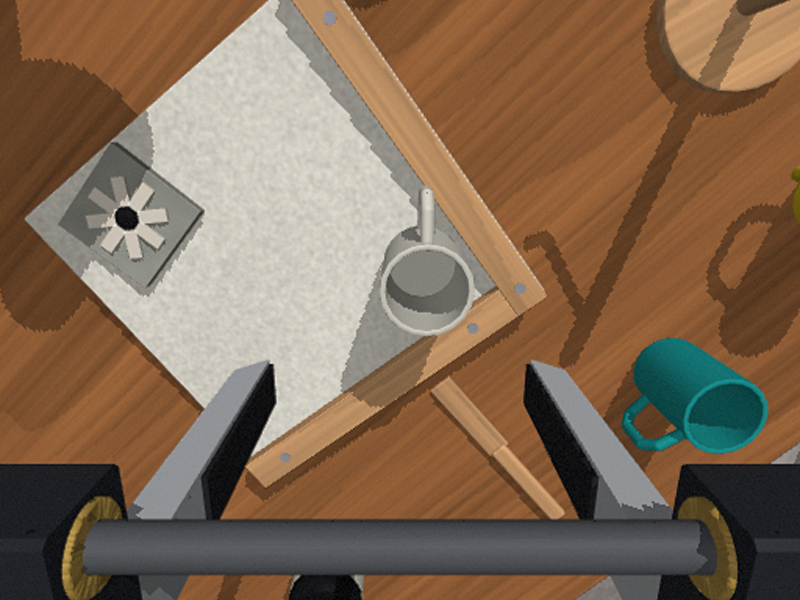

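The wrist view shows the mug rim centred at (428,289) with its handle straight up to (427,190), and the outer batten corner at (545,297). The far batten's outer edge runs to (268,487) and the side batten's outer edge to (348,2).

Run:
```python
from h import *
import json
c=json.load(open("w1.json"))
P=lambda x,y,z:ray(c,(x+.5)*.64-.5,(y+.5)*.64-.5,z)
rim=P(428,289,.108);h=P(427,189,.085);B=P(545,297,.033);F=P(268,487,.033);S=P(348,2,.033);I=P(499,290,.033)
for n,v in dict(rim=rim,h=h,B=B,F=F,S=S,I=I,rimL=P(381,289,.108),rimR=P(475,289,.108)).items():print(n,v.round(4))
d=h-rim;print("handle",np.hypot(*d[:2]),np.degrees(np.arctan2(d[1],d[0])))
e=B-F;print("far y",np.linalg.norm(e),np.degrees(np.arctan2(-e[0],e[1])));e=B-S;print("side x",np.degrees(np.arctan2(e[1],e[0])))
for a in(-5.,-6.):
  r=Ro.from_euler('z',a,degrees=True);print(a,"corner",(B-r.apply([.028,.028,0])).round(4))
```

```text
rim [0.5749 0.069  0.108 ]
h [0.5305 0.1112 0.085 ]
B [0.6617 0.1209 0.033 ]
F [ 0.6275 -0.1697  0.033 ]
S [0.4067 0.1566 0.033 ]
I [0.632  0.0983 0.033 ]
rimL [0.554  0.0472 0.108 ]
rimR [0.5959 0.0908 0.108 ]
handle 0.061290135623704195 136.55198420740143
far y 0.2926704196824638 -6.7255870541304095
side x -7.954120478210216
-5.0 corner [0.6314 0.0955 0.033 ]
-6.0 corner [0.631 0.096 0.033]
```

Emit:
move_arm(
  motion=[0,0,0,-0.01,0.17,0.1,1,0,0,0,0,0,0.24,1,0,0,0,0,0,0.24,1,0,0,0,0,0,0.24,1,0,0,0,0,0,0.24,1,0,0,0,0,0,0.24,1,0,0,0,0,0,0.24,1,0,0,0,0,0,0.2,1,0,0,0,0,0,0.1,1,0,0,0,0,0,0,1],
)

```text
time: 4.65
tool_pos: [0.5726, 0.0675, 0.0663]
ee_rot: [-3.137, -0.004, 2.378]
wrist_force: [-0.1, -0.4, 0.4]
width: 0.094
finger_force: 0.0
```

Emit:
move_arm(
  motion=[0,0,0,0,0,0,0,0,0,0,0,0,0,0,0,0,0,0,0,0,0,0,0,0,0,0,0,0,0,0,0,0,0,0,0,0,0,0,0,0,0,0,0,0,0,0,0,0,0,0,0,0,0,0,0,0],
)

```text
time: 5.32
tool_pos: [0.5756, 0.0675, 0.0705]
ee_rot: [3.14, 0.001, 2.379]
wrist_force: [0.0, 1.4, 3.2]
width: 0.0603
finger_force: 30.0
```

Emit:
move_arm(
  motion=[0,0,0,0,0,-0.05,0,0,0,0,0,0,-0.15,0,0,0,0,0,0,-0.2,0,0,0,0,0,0,-0.25,0,0,0,0,0,0,-0.25,0,0,0,0,0,0,-0.25,0,0,0,0,0,0,-0.25,0,0,0,0,0,0,-0.2,0,0,0,0,0,0,-0.1,0,0,0,0,0,0,-0.05,0],
)

```text
time: 6.15
tool_pos: [0.5753, 0.0674, 0.2458]
ee_rot: [3.14, 0.001, 2.379]
wrist_force: [0.0, 0.3, -2.5]
width: 0.0602
finger_force: 30.0
```

Emit:
move_arm(
  motion=[0,0,0,0.13,0.06,0,0,0,0,0,0.26,0.12,0,0,0,0,0,0.26,0.12,0,0,0,0,0,0.26,0.12,0,0,0,0,0,0.26,0.12,0,0,0,0,0,0.26,0.12,0,0,0,0,0,0.26,0.12,0,0,0,0,0,0.26,0.12,0,0,0,0,0,0.26,0.12,0,0,0,0,0,0.26,0.12,0,0,0,0,0,0.26,0.11,0,0,0,0,0,0.12,0.04,0,0],
)

```text
time: 7.15
tool_pos: [0.4546, 0.3605, 0.2416]
ee_rot: [-3.137, -0.003, 2.383]
wrist_force: [-0.3, 0.3, -2.7]
width: 0.0605
finger_force: 30.0
```

Emit:
move_arm(
  motion=[0,0,0.136,0,0,0,0,0,0,0.136,0,0,0,0,0,0,0.136,0,0,0,0,0,0,0.136,0,0,0,0,0,0,0.136,0,0,0,0,0,0,0.136,0,0,0,0,0,0,0.136,0,0,0,0,0,0,0.136,0,0,0,0,0,0,0.136,0,0,0,0,0,0,0.136,0,0,0,0,0,0,0,0,0,0,0,0,0,0,0,0,0,0,0],
)

```text
invalid input
```

Run:
```python
from h import *
import json
o=robot.get_obs();c=robot.get_calibration("wrist");im=robot.snapshot("wrist")
print(o["time"],o["tool_pos"],o["ee_rot"],o["width"],o["finger_force"])
print("hookend",proj(c,[.503,.388,.215])/.64,"posttop",proj(c,[.6,.3635,.23])/.64)
json.dump({k:np.array(v).tolist() for k,v in c.items()},open("w2.json","w"))
cv2.imwrite("pics/w2.png",cv2.resize(im[:,:,::-1],(800,600),interpolation=cv2.INTER_CUBIC))
```

```text
7.15 [0.45462482 0.36051187 0.24157434] [-3.13730569 -0.00316364  2.38334425] 0.060512703699518076 29.980688989162445
hookend [522.84866916 394.38476778] posttop [625.24066973 584.49759371]
```

View pics/w2.png

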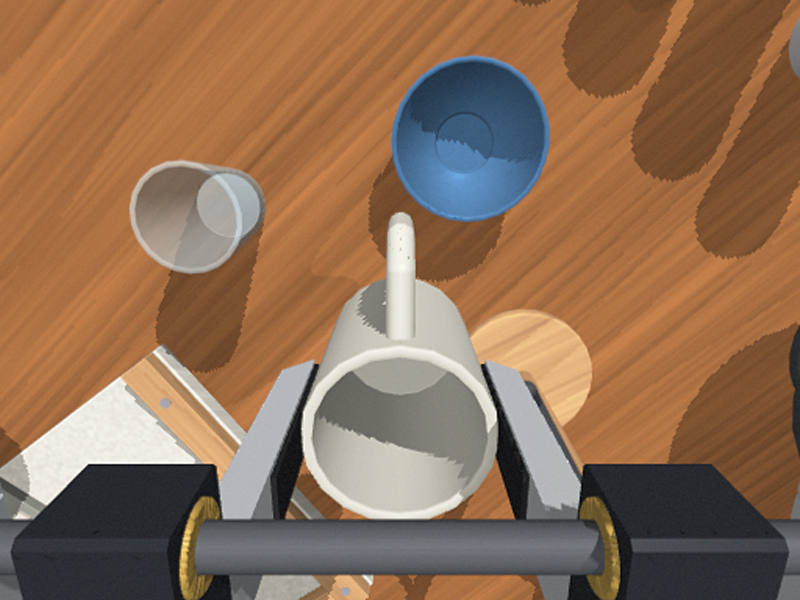

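The mug is held with the handle straight along tool x (400,215). The turn was refused for a miscount, so I redo it.

Emit:
move_arm(
  motion=[0,0,0.136,0,0,0,0,0,0,0.136,0,0,0,0,0,0,0.136,0,0,0,0,0,0,0.136,0,0,0,0,0,0,0.136,0,0,0,0,0,0,0.136,0,0,0,0,0,0,0.136,0,0,0,0,0,0,0.136,0,0,0,0,0,0,0.136,0,0,0,0,0,0,0.136,0,0,0,0,0,0,0,0,0,0,0],
)

```text
time: 8.12
tool_pos: [0.4577, 0.3563, 0.243]
ee_rot: [-3.14, 0.003, 1.309]
wrist_force: [0.7, 0.1, -2.3]
width: 0.0604
finger_force: 30.0
```

Run:
```python
from h import *
import json
o=robot.get_obs();c=robot.get_calibration("wrist");im=robot.snapshot("wrist")
print(o["time"],o["tool_pos"],o["ee_rot"],o["width"],o["finger_force"])
print("hookend",proj(c,[.503,.388,.215])/.64,"posttop",proj(c,[.6,.3635,.23])/.64)
json.dump({k:np.array(v).tolist() for k,v in c.items()},open("w2.json","w"))
cv2.imwrite("pics/w3.png",cv2.resize(im[:,:,::-1],(800,600),interpolation=cv2.INTER_CUBIC))
```

```text
8.1167 [0.45765084 0.35632824 0.24296814] [-3.14021389e+00  2.61120254e-03  1.30852651e+00] 0.060393265637601036 29.982169568538666
hookend [490.55885155 258.37802788] posttop [764.73519897 262.62672468]
```

View pics/w3.png

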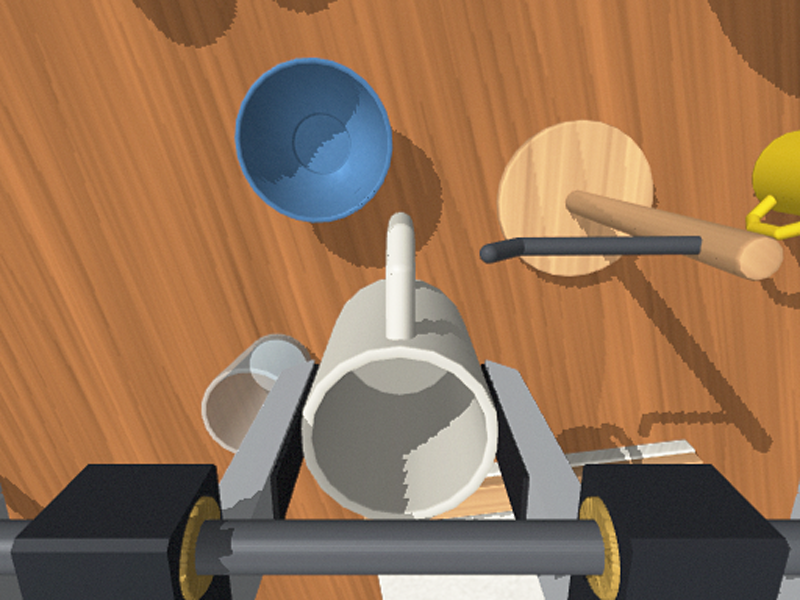

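The hook end is at (490,254), the level rod runs from (520,246) to (700,244) and the post top is at (762,258), so the hook lies along the closing line.

Run:
```python
from h import *
import json
c=json.load(open("w2.json"));o=robot.get_obs();t=o["tool_pos"];r=Ro.from_euler('xyz',o["ee_rot"])
for n,x,y,z in[("hookend",490,253,.219),("rod1",520,246,.2),("rod2",700,244,.2),("post",762,258,.23),("foot",576,198,.014),("handleTip",400,214,.263),("rimc",400,432,.282),("rimfar",400,348,.282)]:
  p=ray(c,(x+.5)*.64-.5,(y+.5)*.64-.5,z);print(n,p.round(4),"tool",r.inv().apply(p-t).round(4))
```

```text
hookend [0.5027 0.3913 0.219 ] tool [0.0452 0.0347 0.024 ]
rod1 [0.518  0.3864 0.2   ] tool [0.0445 0.0508 0.043 ]
rod2 [0.5926 0.3673 0.2   ] tool [0.045  0.1278 0.0429]
post [0.599  0.3657 0.23  ] tool [0.045  0.1344 0.0129]
foot [0.5999 0.3676 0.014 ] tool [0.0476 0.135  0.2289]
handleTip [0.4738 0.4204 0.263 ] tool [ 0.0659 -0.0007 -0.02  ]
rimc [0.4574 0.3596 0.282 ] tool [ 0.0029 -0.001  -0.0388]
rimfar [0.4645 0.3859 0.282 ] tool [ 0.03   -0.0009 -0.0389]
```

Emit:
move_arm(
  motion=[0,0,0,0.02,0,0.1,0,0,0,0,0,0,0.16,0,0,0,0,0,0,0.06,0,0,0,0,0,0,0,0,0,0,0,0,0.1,0,0,0,0,0,0,0.15,0,0,0,0,0,0,0.15,0,0,0,0,0,0,0.15,0,0,0,0,0,0,0.15,0,0,0,0,0,0,0.1,0,0,0,0,0,0,0.05,0,0,0,0,0,0,0,0,0],
)

```text
time: 9.17
tool_pos: [0.5422, 0.3369, 0.2124]
ee_rot: [3.141, 0.0, 1.31]
wrist_force: [-0.1, -0.5, -1.6]
width: 0.0602
finger_force: 30.0
```

Emit:
move_arm(
  motion=[0,0,0,0,0,0.05,0,0,0,0,0,0,0.05,0,0,0,0,0,0,0.05,0,0,0,0,0,0,0.04,0,0,0,0,0,0,0.03,0,0,0,0,0,0,0,0,0,0,0,0,0,0,0],
)

```text
time: 9.75
tool_pos: [0.5401, 0.3377, 0.1901]
ee_rot: [-3.141, 0.0, 1.312]
wrist_force: [-0.3, -0.0, -2.4]
width: 0.0606
finger_force: 30.0
```

Emit:
move_arm(
  motion=[0,0,0,0,0,0.02,0,0,0,0,0,0,0.02,0,0,0,0,0,0,0,0,0,0,0,0,0,0,0],
)

```text
time: 10.08
tool_pos: [0.5405, 0.3376, 0.1863]
ee_rot: [-3.141, 0.0, 1.311]
wrist_force: [-0.2, 0.3, -2.7]
width: 0.0602
finger_force: 30.0
```

Emit:
move_arm(
  motion=[0,0,0,0,0,0.02,0,0,0,0,0,0,0.01,0,0,0,0,0,0,0,0,0,0,0,0,0,0,0],
)

```text
time: 10.42
tool_pos: [0.5405, 0.3376, 0.1833]
ee_rot: [-3.141, 0.0, 1.311]
wrist_force: [0.2, -0.1, -2.1]
width: 0.0598
finger_force: 30.0
```

Emit:
move_arm(
  motion=[0,0,0,0,0,0.02,0,0,0,0,0,0,0.01,0,0,0,0,0,0,0,0,0,0,0,0,0,0,0],
)

```text
time: 10.75
tool_pos: [0.5408, 0.3378, 0.1821]
ee_rot: [3.14, -0.001, 1.311]
wrist_force: [-1.2, -1.1, 4.8]
width: 0.0602
finger_force: 30.0
```

Run:
```python
from h import *
import json
o=robot.get_obs();print(o["wrist_force"],o["tool_pos"])
w=robot.snapshot("wrist")[:,:,::-1];s=robot.snapshot("scene")[:,:,::-1]
A=np.hstack([cv2.resize(w[90:330,106:406],(440,352)),cv2.resize(s[90:210,250:370],(352,352),interpolation=cv2.INTER_CUBIC)])
cv2.imwrite("pics/w4.png",A)
```

```text
[-1.17014721 -1.11262215  4.76789048] [0.54081146 0.33776009 0.18213759]
```

View pics/w4.png

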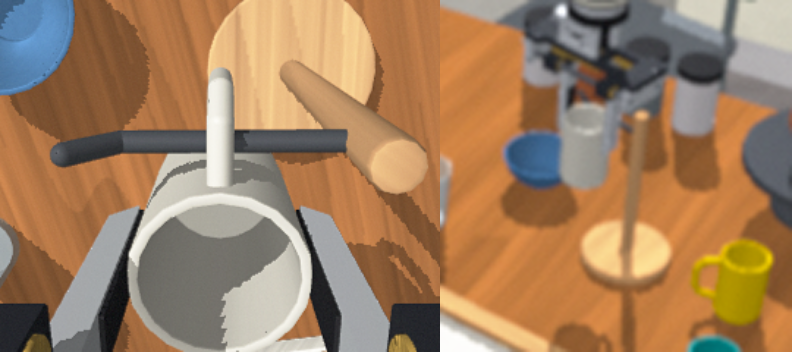

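The rod passes through the handle and bears the load (+4.8 N), so I release.

Emit:
move_arm(
  motion=[0,0,0,0,0,0,0.72,0,0,0,0,0,0,0.72,0,0,0,0,0,0,0.8,0,0,0,0,0,0,1,0,0,0,0,0,0,1,0,0,0,0,0,0,1,0,0,0,0,0,0,1,0,0,0,0,0,0,1,0,0,0,0,0,0,1],
)

```text
time: 11.6
tool_pos: [0.5405, 0.3376, 0.1804]
ee_rot: [3.142, 0.0, 1.311]
wrist_force: [0.4, -0.2, 0.1]
width: 0.094
finger_force: 0.0
```

Run:
```python
from h import *
o=robot.get_obs();print(o["wrist_force"],o["tool_pos"],o["width"])
w=robot.snapshot("wrist")[:,:,::-1];s=robot.snapshot("scene")[:,:,::-1]
A=np.hstack([cv2.resize(w[90:330,106:406],(440,352)),cv2.resize(s[90:210,250:370],(352,352),interpolation=cv2.INTER_CUBIC)])
cv2.imwrite("pics/w5.png",A)
```

```text
[ 0.42858133 -0.17212848  0.07931978] [0.54054249 0.33764066 0.18041458] 0.09395748858213918
```

View pics/w5.png

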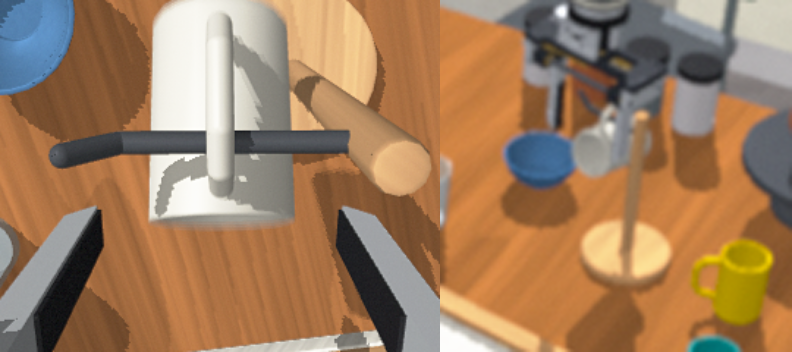

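The mug swings on the hook, free of the fingers. I retreat and go over to the square.

Emit:
move_arm(
  motion=[0,0,0,-0.15,0,0,1,0,0,0,-0.2,0,-0.1,1,0,0,0,-0.2,0,-0.25,1,0,0,0,-0.2,0.05,-0.25,1,0,0,0,-0.2,0.05,-0.2,1,0,0,0,-0.26,0.06,0,1,0,0,0,-0.28,0.06,0,1,0,0,0,-0.28,0.06,0,1,0,0,0,-0.28,0.06,0,1,0,0,0,-0.28,0.06,0,1,0,0,0,-0.28,0.06,0,1,0,0,0,-0.28,0.06,0,1],
)

```text
time: 12.7
tool_pos: [0.5163, 0.0437, 0.2607]
ee_rot: [3.141, -0.0, 1.311]
wrist_force: [0.1, -0.5, -0.4]
width: 0.0941
finger_force: 0.0
```

Emit:
move_arm(
  motion=[0,0,0,-0.28,0.06,0,1,0,0,0,-0.28,0.06,0,1,0,0,0,-0.28,0.06,0,1,0,0,0,-0.28,0.06,0,1,0,0,0,-0.28,0.06,0,1,0,0,0,-0.28,0.06,0,1,0,0,0,-0.28,0.06,0,1,0,0,0,-0.28,0.06,0,1,0,0,0,-0.28,0.06,0,1,0,0,0,-0.28,0.06,0,1,0,0,0,-0.28,0.06,0,1,0,0,0,-0.28,0.06,0,1],
)

```text
time: 13.7
tool_pos: [0.4997, -0.2997, 0.2607]
ee_rot: [3.141, 0.0, 1.311]
wrist_force: [0.3, 0.5, 0.7]
width: 0.094
finger_force: 0.0
```

Emit:
move_arm(
  motion=[0,0,0.147,0,0,0,1,0,0,0.147,0,0,0,1,0,0,0.147,0,0,0,1,0,0,0.147,0,0,0,1,0,0,0.147,0,0,0,1,0,0,0.147,0,0,0,1,0,0,0.147,0,0,0,1,0,0,0.147,0,0,0,1,0,0,0.147,0,0,0,1,0,0,0.147,0,0,0,1,0,0,0.147,0,0,0,1,0,0,0.147,0,0,0,1],
)

```text
time: 14.7
tool_pos: [0.5, -0.2983, 0.2606]
ee_rot: [3.141, -0.0, -0.08]
wrist_force: [-0.4, 0.1, -0.2]
width: 0.0939
finger_force: 0.0
```

Emit:
move_arm(
  motion=[0,0,0,0,0,0,1],
)

```text
time: 14.78
tool_pos: [0.4999, -0.2983, 0.2606]
ee_rot: [3.141, -0.0, -0.076]
wrist_force: [-0.9, -0.3, 0.1]
width: 0.0938
finger_force: 0.0
```

Emit:
move_arm(
  motion=[0,0,0,0,0.2,0,1,0,0,0,0,0.3,0,1,0,0,0,0.01,0.25,0,1,0,0,0,0,0.12,0,1,0,0,0,0,0,0,1,0,0,0,0,0,0,1],
)

```text
time: 15.28
tool_pos: [0.4944, -0.3849, 0.2601]
ee_rot: [-3.14, 0.0, -0.074]
wrist_force: [0.4, 0.1, -0.1]
width: 0.0942
finger_force: 0.0
```

Run:
```python
from h import *
import json
o=robot.get_obs();c=robot.get_calibration("wrist");im=robot.snapshot("wrist")
print(o["time"],o["tool_pos"],o["ee_rot"],"grip",proj(c,[.5002,-.3845,.05])/.64)
json.dump({k:np.array(v).tolist() for k,v in c.items()},open("w3.json","w"))
cv2.imwrite("pics/w6.png",cv2.resize(im[:,:,::-1],(800,600),interpolation=cv2.INTER_CUBIC))
```

```text
15.2833 [ 0.49440081 -0.3848991   0.26010705] [-3.14030747e+00  4.39157897e-04 -7.36357255e-02] grip [399.11988206 255.30585953]
```

View pics/w6.png

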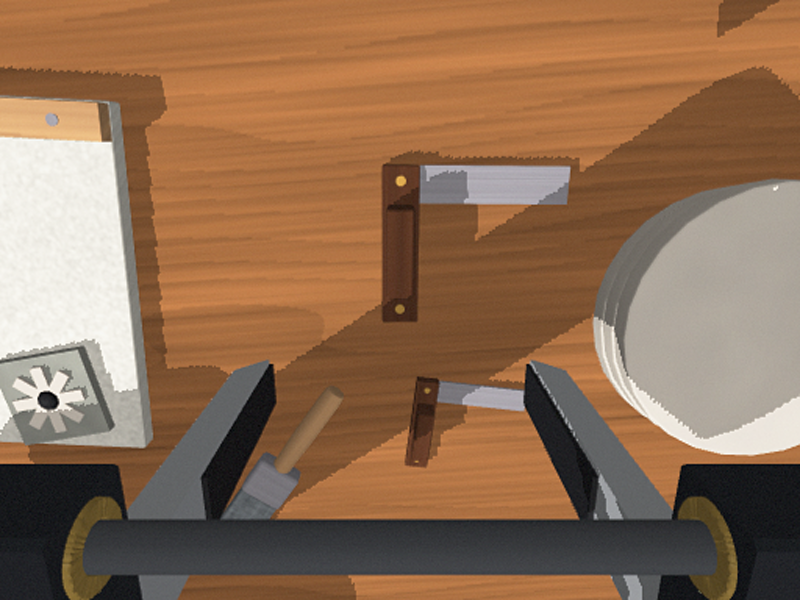

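The square lies aligned with the tool, its screws at (401,181) and (400,309) and its grip mid at about (401,255). The far batten's outer edge at upper left, from (0,97) to (108,102), gives another yaw reading.

Run:
```python
from h import *
import json
c=json.load(open("w3.json"));P=lambda x,y,z:ray(c,(x+.5)*.64-.5,(y+.5)*.64-.5,z)
a=P(401,181,.016);b=P(400,309,.016);print(a,b,(a+b)/2,np.degrees(np.arctan2(*(a-b)[1::-1])))
a=P(425,166,.01);b=P(575,166,.01);e=a-b;print("blade",a,b,np.degrees(np.arctan2(-e[0],e[1])))
print("gripmid",P(401,255,.05))
a=P(0,97,.033);b=P(108,102,.033);e=a-b;print("far",a,b,np.degrees(np.arctan2(-e[0],e[1])))
a=P(0,134,.033);b=P(108,141,.033);e=a-b;print("far in",a,b,np.degrees(np.arctan2(-e[0],e[1])))
a=P(120,103,.018);b=P(152,446,.018);print("edge",a,b,np.degrees(np.arctan2(*(a-b)[1::-1])))
```

```text
[ 0.55301625 -0.38964437  0.016     ] [ 0.44747507 -0.38106605  0.016     ] [ 0.50024566 -0.38535521  0.016     ] -4.646747611347151
blade [ 0.56284628 -0.40951015  0.01      ] [ 0.55403418 -0.52841036  0.01      ] -4.23863759172984
gripmid [ 0.50056076 -0.38574052  0.05      ]
far [ 0.63480745 -0.10355389  0.033     ] [ 0.62565132 -0.18103792  0.033     ] -6.7392727342786864
far in [ 0.60976097 -0.09602487  0.033     ] [ 0.59897085 -0.17467272  0.033     ] -7.811945932073046
edge [ 0.62606089 -0.18216449  0.018     ] [ 0.33349068 -0.14421078  0.018     ] -7.3914241091801784
```

Emit:
move_arm(
  motion=[0,0,0,0.06,0,0.1,1,0,0,0,0,0,0.3,1,0,0,0,0,0,0.35,1,0,0,0,0,0,0.35,1,0,0,0,0,0,0.35,1,0,0,0,0,0,0.35,1,0,0,0,0,0,0.3,1,0,0,0,0,0,0.2,1,0,0,0,0,0,0.06,1,0,0,0,0,0,0,1,0,0,0,0,0,0,1],
)

```text
time: 16.25
tool_pos: [0.5014, -0.3852, 0.0254]
ee_rot: [3.141, -0.001, -0.073]
wrist_force: [-0.4, -0.2, 0.3]
width: 0.0943
finger_force: 0.0
```

Emit:
move_arm(
  motion=[0,0,0,0,0,0,0,0,0,0,0,0,0,0,0,0,0,0,0,0,0,0,0,0,0,0,0,0,0,0,0,0,0,0,0,0,0,0,0,0,0,0,0,0,0,0,0,0,0,0,0,0,0,0,0,0,0,0,0,0,0,0,0,0,0,0,0,0,0,0],
)

```text
time: 17.08
tool_pos: [0.5004, -0.3856, 0.0244]
ee_rot: [-3.142, 0.0, -0.074]
wrist_force: [0.7, 0.5, -0.2]
width: 0.0303
finger_force: 0.0
```

Emit:
move_arm(
  motion=[0,0,0,0,0,0,0,0,0,0,0,0,0,0,0,0,0,0,0,0,0,0,0,0,0,0,0,0],
)

```text
time: 17.42
tool_pos: [0.5004, -0.3856, 0.0244]
ee_rot: [3.142, 0.0, -0.074]
wrist_force: [0.5, -0.3, 0.1]
width: 0.0218
finger_force: 30.0
```

Emit:
move_arm(
  motion=[0,0,0,0,0,-0.05,0,0,0,0,0,0,-0.15,0,0,0,0,0,0,-0.2,0,0,0,0,0,0,-0.2,0,0,0,0,0,0,-0.2,0,0,0,0,0,0,-0.15,0,0,0,0,0,0,-0.05,0,0,0,0,0,0,0,0],
)

```text
time: 18.08
tool_pos: [0.5011, -0.3861, 0.1262]
ee_rot: [3.14, -0.002, -0.074]
wrist_force: [0.0, 0.5, -3.9]
width: 0.0214
finger_force: 30.0
```

Emit:
move_arm(
  motion=[0,0,0,0,-0.1,0,0,0,0,0,0,-0.2,0,0,0,0,0,0.01,-0.27,0,0,0,0,0,0.01,-0.27,0,0,0,0,0,0.01,-0.27,0,0,0,0,0,0.01,-0.27,0,0,0,0,0,0.01,-0.27,0,0,0,0,0,0.01,-0.27,0,0,0,0,0,0,-0.27,0,0,0,0,0,0,-0.27,0,0,0,0,0,0,-0.27,0,0,0,0,0,0,-0.27,0,0],
)

```text
time: 19.08
tool_pos: [0.527, -0.0844, 0.1222]
ee_rot: [-3.14, 0.004, -0.074]
wrist_force: [0.2, -0.8, -2.9]
width: 0.0219
finger_force: 30.0
```

Emit:
move_arm(
  motion=[0,0,0,0,-0.27,0,0,0,0,0,0,-0.27,0,0,0,0,0,0,-0.27,0,0,0,0,0,0,-0.27,0,0,0,0,0,0,-0.25,0,0,0,0,0,0,-0.1,0,0,0,0,0.062,0,0,0,0,0,0,0,0,0,0,0,0,0,0,0,0,0,0],
)

```text
time: 19.83
tool_pos: [0.5383, 0.0557, 0.1231]
ee_rot: [3.141, 0.002, -0.122]
wrist_force: [0.1, -0.7, -3.3]
width: 0.0217
finger_force: 30.0
```

Run:
```python
from h import *
import json
o=robot.get_obs();c=robot.get_calibration("wrist");im=robot.snapshot("wrist")
print(o["time"],o["tool_pos"],o["ee_rot"],o["wrist_force"],o["wrist_torque"])
json.dump({k:np.array(v).tolist() for k,v in c.items()},open("w4.json","w"))
cv2.imwrite("pics/w7.png",cv2.resize(im[:,:,::-1],(800,600),interpolation=cv2.INTER_CUBIC))
```

```text
19.8333 [0.53830786 0.05571418 0.12312683] [ 3.14082029e+00  2.49816663e-03 -1.21626422e-01] [ 0.12417706 -0.71236229 -3.32960391] [0.03347294 0.0655669  0.00693961]
```

View pics/w7.png

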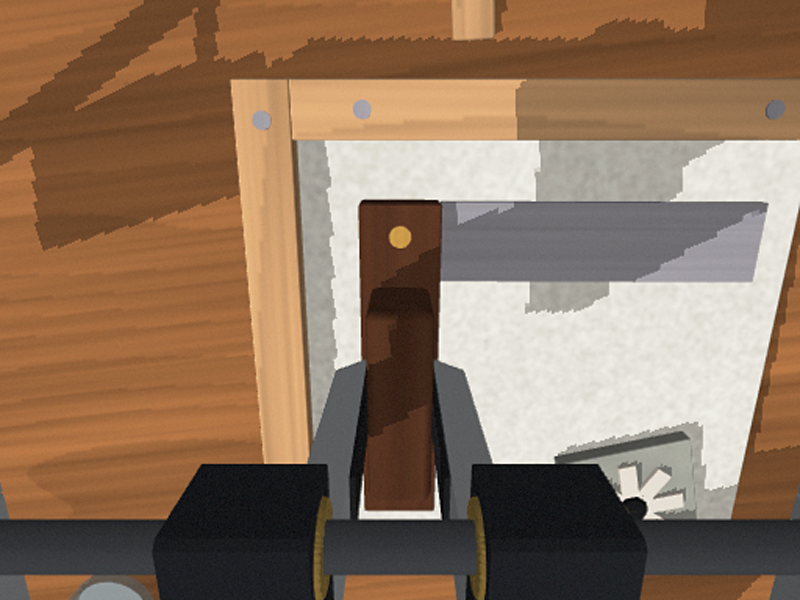

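The batten edges and the blade are parallel in the image. The inner corner is at (297,140), the heel at (360,201).

Run:
```python
from h import *
import json
c=json.load(open("w4.json"));o=robot.get_obs();t=o["tool_pos"];r=Ro.from_euler('xyz',o["ee_rot"])
def P(n,x,y,z):
  p=ray(c,(x+.5)*.64-.5,(y+.5)*.64-.5,z);q=r.inv().apply(p-t);print(n,p.round(4),"tool",q.round(4));return q
zt=t[2]-.0244
P("corner",297,140,.033);P("heel",360,201,zt+.016);P("stockR",441,201,zt+.016)
a=P("bl1",442,202,zt+.01);b=P("bl2",767,203,zt+.01)
print(np.degrees(np.arctan2(*(b-a)[:2])))
a=P("f1",300,140,.033);b=P("f2",798,140,.033);print(np.degrees(np.arctan2(*(b-a)[:2])))
a=P("s1",297,145,.033);b=P("s2",310,460,.033);print(np.degrees(np.arctan2(*(a-b)[1::-1])))
a=P("o1",232,80,.033);b=P("o2",264,463,.033);print(np.degrees(np.arctan2(*(a-b)[1::-1])))
```

```text
corner [0.631  0.0955 0.033 ] tool [ 0.0871 -0.0511  0.0902]
heel [0.6052 0.062  0.115 ] tool [ 0.0654 -0.0147  0.0083]
stockR [0.6018 0.0337 0.115 ] tool [0.0654 0.0138 0.0083]
bl1 [0.6007 0.033  0.109 ] tool [0.0645 0.0147 0.0143]
bl2 [ 0.5859 -0.0846  0.109 ] tool [0.0641 0.1332 0.0144]
-0.1586920705680382
f1 [0.6309 0.094  0.033 ] tool [ 0.0871 -0.0496  0.0902]
f2 [ 0.6011 -0.1489  0.033 ] tool [0.0872 0.1951 0.0904]
0.020265084155159197
s1 [0.6287 0.0959 0.033 ] tool [ 0.0847 -0.0512  0.0902]
s2 [0.4522 0.12   0.033 ] tool [-0.0934 -0.0537  0.0906]
0.7764790924700677
o1 [0.6616 0.1213 0.033 ] tool [ 0.1143 -0.0805  0.0901]
o2 [0.4535 0.1474 0.033 ] tool [-0.0955 -0.081   0.0906]
0.14585963049594056
```

Emit:
move_arm(
  motion=[0,0,0,0.06,-0.13,0.05,0,0,0,0,0.06,-0.13,0.15,0,0,0,0,0,0,0.2,0,0,0,0,0,0,0.2,0,0,0,0,0,0,0.12,0,0,0,0,0,0,0.04,0,0,0,0,0,0,0,0,0,0,0,0,0,0,0],
)

```text
time: 20.55
tool_pos: [0.555, 0.08, 0.049]
ee_rot: [-3.141, -0.001, -0.123]
wrist_force: [0.0, 0.1, -3.4]
width: 0.0218
finger_force: 30.0
```

Emit:
move_arm(
  motion=[0,0,0,0,0,0.02,0,0,0,0,0,0,0.01,0,0,0,0,0,0,0,0,0,0,0,0,0,0,0],
)

```text
time: 20.88
tool_pos: [0.5548, 0.0801, 0.0461]
ee_rot: [-3.141, -0.001, -0.123]
wrist_force: [0.1, -0.6, -3.0]
width: 0.022
finger_force: 30.0
```

Emit:
move_arm(
  motion=[0,0,0,0,0,0.02,0,0,0,0,0,0,0.01,0,0,0,0,0,0,0,0,0,0,0,0,0,0,0],
)

```text
time: 21.22
tool_pos: [0.5544, 0.0801, 0.0424]
ee_rot: [3.141, 0.0, -0.123]
wrist_force: [0.3, 0.1, -2.6]
width: 0.0215
finger_force: 30.0
```

Emit:
move_arm(
  motion=[0,0,0,0,0,0.01,0,0,0,0,0,0,0,0,0,0,0,0,0,0,0],
)

```text
time: 21.47
tool_pos: [0.5544, 0.0801, 0.0424]
ee_rot: [3.141, -0.0, -0.123]
wrist_force: [-3.5, 0.7, 4.7]
width: 0.0215
finger_force: 30.0
```

On the board. Now I slide toward the far batten, then the side batten.

Emit:
move_arm(
  motion=[0,0,0,0.03,0,0,0,0,0,0,0.03,0,0,0,0,0,0,0.02,0,0,0,0,0,0,0,0,0,0,0,0,0,0,0,0,0],
)

```text
time: 21.88
tool_pos: [0.5626, 0.0793, 0.0424]
ee_rot: [-3.141, -0.001, -0.123]
wrist_force: [-3.3, -0.3, 5.9]
width: 0.0221
finger_force: 30.0
```

Emit:
move_arm(
  motion=[0,0,0,0,-0.03,0,0,0,0,0,0,-0.03,0,0,0,0,0,0,-0.02,0,0,0,0,0,0,0,0,0,0,0,0,0,0,0,0],
)

```text
time: 22.3
tool_pos: [0.5646, 0.0869, 0.0424]
ee_rot: [3.141, -0.003, -0.123]
wrist_force: [0.3, -2.9, 5.0]
width: 0.0215
finger_force: 30.0
```

Emit:
move_arm(
  motion=[0,0,0,0,-0.02,0,0,0,0,0,0,-0.01,0,0,0,0,0,0,0,0,0,0,0,0,0,0,0,0],
)

```text
time: 22.63
tool_pos: [0.5649, 0.0896, 0.0424]
ee_rot: [3.141, -0.003, -0.123]
wrist_force: [0.3, -3.6, 5.3]
width: 0.022
finger_force: 30.0
```

Emit:
move_arm(
  motion=[0,0,0,0.02,0,0,0,0,0,0,0,0,0,0,0,0,0,0,0,0,0],
)

```text
time: 22.88
tool_pos: [0.5652, 0.0897, 0.0424]
ee_rot: [3.141, 0.001, -0.123]
wrist_force: [-6.3, -2.3, 9.0]
width: 0.0217
finger_force: 30.0
```

Emit:
move_arm(
  motion=[0,0,0,0,-0.02,0,0,0,0,0,0,0,0,0,0,0,0,0,0,0,0],
)

```text
time: 23.13
tool_pos: [0.5652, 0.0903, 0.0424]
ee_rot: [3.138, 0.001, -0.123]
wrist_force: [-5.3, -6.6, 8.3]
width: 0.0217
finger_force: 30.0
```

Emit:
move_arm(
  motion=[0,0,0,0.02,0,0,0,0,0,0,0,-0.01,0,0,0,0,0,0,0,0,0,0,0,0,0,0,0,0],
)

```text
time: 23.47
tool_pos: [0.5652, 0.0904, 0.0423]
ee_rot: [3.136, 0.006, -0.124]
wrist_force: [-10.9, -7.0, 12.0]
width: 0.0216
finger_force: 30.0
```

Emit:
move_arm(
  motion=[0,0,0,0,-0.02,-0.005,0,0,0,0,0,-0.01,0,0,0,0,0,0,0,0,0,0,0,0,0,0,0,0],
)

```text
time: 23.8
tool_pos: [0.5653, 0.0907, 0.0425]
ee_rot: [3.131, 0.006, -0.124]
wrist_force: [-11.7, -12.8, 10.9]
width: 0.0218
finger_force: 30.0
```

Run:
```python
from h import *
o=robot.get_obs();w=robot.snapshot("wrist")[:,:,::-1];s=robot.snapshot("scene")[:,:,::-1]
print(o["time"],o["tool_pos"],o["ee_rot"],o["wrist_force"],o["wrist_torque"],o["finger_force"])
A=np.hstack([cv2.resize(w[60:330,150:510],(480,360),interpolation=cv2.INTER_CUBIC),cv2.resize(s[100:220,240:345],(315,360),interpolation=cv2.INTER_CUBIC)])
cv2.imwrite("pics/w8.png",A)
```

```text
23.8 [0.56530554 0.09065134 0.04248896] [ 3.13095347  0.00614152 -0.12420742] [-11.72733932 -12.7745552   10.85002071] [-2.59496533  1.91167884 -0.19972917] 30.016214847564697
```

View pics/w8.png

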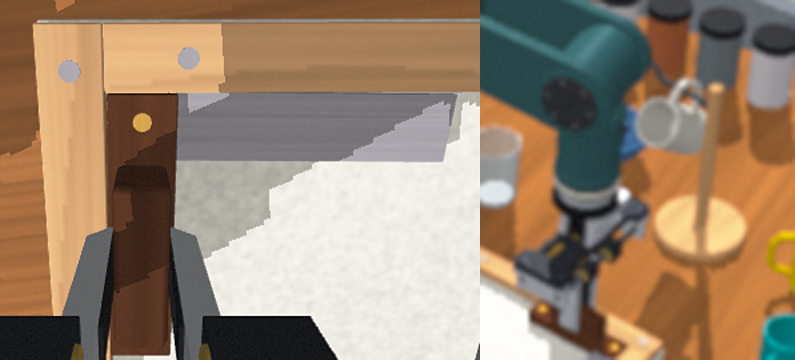

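The picture shows the stock flush along the side batten and the blade flush against the far batten, with about 12 N on each, and the mug hanging on the hook. I hand it in.

```bash
python3 -c "
from bench import robot
print(robot.close_job())"
```

```text
the job is handed in; nothing more can be done
None
```

The mug hangs by its handle on the hook, let go, and the square is held pressed flush against both battens with about 12 N each way; I handed the job in at about 24 s, and no verdict came back.

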